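# Third hand: press a bracket against its sprung stop

## Task

Of the two bays of the steel fixture, one already has a bracket screwed into it: take the loose bracket by its rib, set it flat in the free bay with its end flange facing the sprung stop, and push it gently against the stop until the stop's face stands level with the index pins, half-way back (a push of about 8 N), never driving the stop to its end. Keep that push steady for at least two seconds and finish still holding the bracket pressed there, as a third hand for a colleague who will put the screws in. Leave the fitted bracket, the two glass inserts, the silicone plug and the timer alone.

Things in the scene. Friction and masses are not known exactly. Their poses are not given: they have to be found in the camera images.
- bracket_center (a point): loose aluminium bracket, 70 x 44 x 48 mm, about 0.2 kg, standing on its foot plate (70 x 44 x 6). Upright flange 44 wide, 34 high at its +x end. Upright grip rib along x: 8 mm thick in y, x -26 to +30 mm, top 48 mm above the underside. Point: in the rib, mid-length of the foot, 24 mm above the underside; flange face 35 mm ahead of it (+x). z up
- bracket_flange (a point): middle of the front (+x) face of the loose bracket's flange, 24 mm above its underside; this face meets the stop
- fitted_center (a point): the other bracket, same shape, screwed down with four screws in one bay, flange to the stop and just touching it; same point, 24 mm above its underside. It cannot move
- fixture: fixture, fixed to the bench: steel deck 200 x 180 x 12 mm, two bays 100 mm apart. Origin at bench height, midway between the bays; +x along the bays to the stops, +y to the left bay. Bays 50 mm wide between side rails 6 mm wide, 8 mm high above the deck (x -50 to +30 mm), near end open. Grey spring housings 30 mm high on the deck behind the stops (x 61 to 93)
- bay_left (a point): deck surface (12 mm above the bench) of the left bay, on its centre line; axes as the fixture. A bracket with its middle over this point just touches the stop at rest (stop face 35 mm ahead, +x). Index pins, 4 mm thick, 26 mm high, stand 28 mm either side of the centre line, 43 mm ahead of this point
- bay_right (a point): the same for the right bay
- stop_left (a joint): how far the left bay's sprung stop (steel plate 40 wide, 24 high, lower edge 2.5 mm above the deck) is pushed back along the fixture's +x, m: 0 at rest, 0.016 its end, 0.008 level with the index pins. It pushes back with 3.6 N at 0 and 0.6 N more per mm (8.4 N at 0.008)
- stop_right (a joint): the same for the right bay's stop
- insert_a_center (a point): bystander: white glass insert, 22 mm wide, 61 mm high, standing; its centre half-way up
- insert_b_center (a point): bystander: white glass insert, 22 mm wide, 56 mm high, standing; its centre half-way up
- plug_a_center (a point): bystander: grey silicone dome plug, 24 mm wide, 22 mm high; its centre half-way up
- timer_center (a point): bystander: kitchen-type dial timer, 48 x 64 x 50 mm; its centre half-way up
Mind the look-alikes: they are no part of the job. What is shaped like the part that bears bracket_center but blue is not meant.

How it is judged:
On the way, in this order (a step that is already met when the one before it is completed fails the run):
1. the loose bracket has been lifted off the bench (height (world z) of bracket_center above 0.05 m), for 0.1 s.
2. the bracket presses its stop back to about half-way, held there steadily for 1.5 s (((value of joint stop_left between 0.0035 and 0.0125 m and contact force between bracket and stop_left between 5 and 12 N and y of bracket_center in the frame of bay_left between -0.006 and 0.006 m and z of bracket_center in the frame of bay_left between 0.02 and 0.028 m and x of bracket_center in the frame of bay_left between 0 and 0.016 m and x of bracket_flange in the frame of bay_left above 0.034 m and angle between the x axis of bracket_center and the x axis of bay_left, either way round below 0.1 rad and angle between bracket_center's own z axis and vertical below 0.08 rad) or (value of joint stop_right between 0.0035 and 0.0125 m and contact force between bracket and stop_right between 5 and 12 N and y of bracket_center in the frame of bay_right between -0.006 and 0.006 m and z of bracket_center in the frame of bay_right between 0.02 and 0.028 m and x of bracket_center in the frame of bay_right between 0 and 0.016 m and x of bracket_flange in the frame of bay_right above 0.034 m and angle between the x axis of bracket_center and the x axis of bay_right, either way round below 0.1 rad and angle between bracket_center's own z axis and vertical below 0.08 rad))), for 1.5 s.
At the end, for the whole second after the job is handed in: Bracket flat in the free bay, flange to the stop (within 4 mm of the deck, 0.08 rad tilt, 6 mm of the centre line, 0.1 rad of its direction), pressing the stop back 3.5 to 12.5 mm with 5 to 12 N, at rest (under 10 mm/s), the fingers still bearing on it with over 1 N (((value of joint stop_left between 0.0035 and 0.0125 m and contact force between bracket and stop_left between 5 and 12 N and y of bracket_center in the frame of bay_left between -0.006 and 0.006 m and z of bracket_center in the frame of bay_left between 0.02 and 0.028 m and x of bracket_center in the frame of bay_left between 0 and 0.016 m and x of bracket_flange in the frame of bay_left above 0.034 m and angle between the x axis of bracket_center and the x axis of bay_left, either way round below 0.1 rad and angle between bracket_center's own z axis and vertical below 0.08 rad) or (value of joint stop_right between 0.0035 and 0.0125 m and contact force between bracket and stop_right between 5 and 12 N and y of bracket_center in the frame of bay_right between -0.006 and 0.006 m and z of bracket_center in the frame of bay_right between 0.02 and 0.028 m and x of bracket_center in the frame of bay_right between 0 and 0.016 m and x of bracket_flange in the frame of bay_right above 0.034 m and angle between the x axis of bracket_center and the x axis of bay_right, either way round below 0.1 rad and angle between bracket_center's own z axis and vertical below 0.08 rad)) and contact force between the fingers and bracket above 1 N and linear speed of bracket below 0.01 m/s); the arm keeps its last pose, push and grip.
It fails at once if a stop is driven to the end of its travel (value of joint any of stop_left, stop_right above 0.0155 m).
It fails at once if the fitted bracket is knocked (more than 3 N) (contact force between fitted_bracket and anything else above 3 N).
It fails at once if a bystander is shifted more than 15 mm or knocked over (distance of any of insert_a_center, insert_b_center, plug_a_center, timer_center from where it was at the start of the episode above 0.015 m).
It also fails if it takes over 48 s, if anything falls off the work surface, if the arm or the gripper's body presses on something with over 40 N, if the wrist force passes 120 N, or if a joint passes its speed limit or range.

## Robot

A 7-joint arm with a two-finger parallel gripper is mounted at the origin on a cart in front of the work surface, level with it; the furniture and walls round the work are solid. World frame = base frame: x ahead of the robot, y to its left, z up, the work surface at z = 0. Lengths are in m, angles in rad, forces in N, time in s.
With the tool pointing down it reaches from about 0.425 to 0.875 m from the base axis. Payload 8.4 kg.
Tool frame: the origin (TCP) lies at the very end of the fingers, on their centre line; the grasp point (between the pads) lies arm.grip_point_offset behind it (arm.grip_point_offset is the distance from the TCP to the grasp point, in m); z points along the fingers, y is the direction in which the jaws open and shut (so a half turn about z gives the same grasp; the last joint's range is limited). The gripper opens to 87 mm and grips with 3 to 60 N. Pads are 19 mm wide; open, the fingers measure 117 mm over their backs; the gripper's body (75 mm by 190 mm) begins 51 mm behind the grasp point.
Start: joints at [-1.208, 0.333, 0.04, 1.465, -0.013, 1.343, -0.059], TCP at [0.29, 0.582, 0.187] pointing down, gripper open.
Joint ranges: [-2.58, 2.58], [-0.38, 2.09], [-1.3, 1.39], [0.25, 2.4], [-1.5, 4.64], [0.08, 2.09], [-2.65, 2.65]. Speed limits (rad/s): [2.22, 2.22, 2.79, 2.79, 3.14, 3.14, 3.14].

## Interface

Orientations are given as a rotation vector (axis times angle).
In Python, from rig import arm, imaging, sign_off gives the robot as it stands.
- The arm moves only by the tool drive_tool, never from a script. Its argument "increments" is text: rows parted by semicolons, each of 4 numbers parted by spaces: the shift along the tool's x, y, z in mm, then the turn about the tool's z in rad. In form: tx ty tz roll; .... A call has 1 to 12 rows; each row shifts and turns the commanded pose from where the row before left it, along the tool's axes as they then stand; what a row does not reach is not made up. A row lasts 1/12 s, in which the tool goes at most 41.7 mm and 7.16 degrees, less where a joint would pass 70% of its speed; a pose out of reach is approached as far as the arm can. A call with a gripper value outside its range is refused whole. "jaw" is the closure, from -1 (fully open) to 1 (shut), set as the call begins (left out, the last holds). The fingers move at their own pace and stop on an object; the grip force is fixed at half the most. Time passes only in rows, so rows that do not move let the fingers close. It gives the time, the measured TCP pose, the force and the opening at its end, in the units of the state.
- arm.read_state(): the state, without advancing time (a new reading comes with each control period).
- imaging.snapshot(name): name is "side" or "top"; returns a dict with "img" (480x640x3 uint8, red, green, blue), "K" (3x3 intrinsics, pixels), "extrinsics" (4x4, takes a point from world to camera coordinates). Camera axes: x right, y up, looking along -z (the intrinsics and any distortion apply to the point x, -y, -z); pixel columns grow to the right and rows downward; lengths in m; the calibration is good to about 2 mm. A picture is of the moment at which its call begins. There is no depth.
- sign_off(): hands the job in, once; it reports no verdict.
Trained networks look in the newest picture that a camera, given by its name, has taken for a name from the list of things; names that differ only in an ending like _2 or _b are one class to them, and where a whole thing is asked for, a point or a joint stands for the part that bears it (a point fixed in the world has none). Each returns a list of dicts, best first, with "p" (0 to 1); they miss things now and then, are a little off and sometimes report something else, mostly with a low value. They report only what shows in the picture. A call takes as long as a camera call. They do not tell look-alikes from the thing itself.
- imaging.spot_in(query, camera): "bbox" ([left, top, right, bottom] in pixels, round what is visible of it).
The state is a dict: "t": time; "q": joint angles; "dq": joint speeds; "joint_efforts": joint torques, N m; "eef_pos": TCP position; "tcp_rot": TCP orientation; "contact_force": force on the tool from outside, world axes, zero at the start; "moment": the same for the moment, N m; "opening": finger opening in m.
Only numpy, scipy, OpenCV 4.12 (cv2) and the standard library are available. Lean on these libraries where they do the work, as an engineer would, in place of code of your own. Each camera call takes 0.05 s, during which the arm holds its last target.

## Working session

There is one attempt and no reset: what is moved stays moved. The work goes in short steps, Python scripts to look and compute and a tool call to move; the robot and the scene stay as the last step left them, time stands still between calls to the robot, and variables do not carry over. Pictures are saved under pics/ and viewed, and the job is handed in when it is done.

Besides the shell and the picture viewer there is one more tool, called after "Request:" in YAML: its name, and indented under it one key for each argument. drive_tool: Moves the arm, as the interface text tells. Its arguments: {"type":"object","properties":{"increments":{"type":"string"},"jaw":{"type":"number"}},"required":["increments"]}

```bash
ls; mkdir -p pics; python3 - <<'E'
from rig import arm, imaging
import cv2
s=arm.read_state();print({k:(v if not hasattr(v,'tolist') else v.tolist()) for k,v in s.items()}, arm.grip_point_offset)
for c in ("top","side"):
    d=imaging.snapshot(c)
    cv2.imwrite(f"pics/{c}0.png",d["img"][:,:,::-1])
    print(c,d["K"],d["extrinsics"],[k for k in d])
    for n in ("bracket_center","fitted_center","fixture","insert_a_center","plug_a_center","timer_center","stop_left"):
        print(n,[( [round(x) for x in r["bbox"]],round(r["p"],2)) for r in imaging.spot_in(n,c)])
E
```

```text
pics
{'t': 0.0, 'q': [-1.208181807211545, 0.33391574892959525, 0.039867565481924716, 1.4662858703810755, -0.013359794131246735, 1.3433028822018578, -0.05851579308464816], 'dq': [0.0008171370955051686, -0.0001307498761069216, -0.00030133458553549227, -0.000788695063710585, 0.0005343405104101203, 0.0001404783820516302, -0.000883636745599817], 'joint_efforts': [-0.0003902565276803216, -65.63439846038818, 1.33541040122509, -40.380756855010986, -0.05955579690635204, 0.04452828434295952, 0.00015431828614964616], 'eef_pos': [0.289425209008619, 0.5814091616753014, 0.18644898030978166], 'tcp_rot': [-0.7189622880254798, -3.0579802916272274, 0.0025610384655525378], 'contact_force': [0.3147089373603576, 0.605477794827114, -0.49098643571695305], 'moment': [-0.0122674806031784, -0.0751227244601549, -0.01157567831119792], 'opening': 0.0868037569519803} 0.0187
top [[549.94555107   0.         324.70997866]
 [  0.         549.94555107 245.84088437]
 [  0.           0.           1.        ]] [[ 0.00761821 -0.99995251 -0.00607763  0.04341459]
 [ 0.99465298  0.00695157  0.10303945 -0.5613273 ]
 [-0.10299
[... 516 characters left out ...]
  320.46233145]
 [  0.         544.08495834 233.09821297]
 [  0.           0.           1.        ]] [[ 0.87702884 -0.47997878 -0.02099507 -0.46380588]
 [ 0.30187574  0.51654527  0.80128148 -0.24943465]
 [-0.37375321 -0.70908487  0.59791905 -0.76583143]
 [ 0.          0.          0.          1.        ]] ['img', 'K', 'extrinsics']
bracket_center [([346, 345, 401, 399], 0.7), ([308, 308, 356, 359], 0.61), ([362, 261, 410, 309], 0.56)]
fitted_center [([328, 218, 369, 255], 0.92), ([325, 199, 348, 218], 0.56)]
fixture [([268, 191, 403, 282], 0.95)]
insert_a_center [([211, 186, 224, 213], 0.47)]
plug_a_center [([252, 282, 272, 303], 0.62)]
timer_center []
stop_left [([327, 198, 346, 218], 0.68)]
```

```bash
python3 - <<'E'
import cv2
a=cv2.imread("pics/top0.png");cv2.imwrite("pics/top0c.png",cv2.resize(a[170:320,200:465],None,fx=3,fy=3,interpolation=cv2.INTER_CUBIC))
a=cv2.imread("pics/side0.png");cv2.imwrite("pics/side0c.png",cv2.resize(a[170:420,190:520],None,fx=2.4,fy=2.4,interpolation=cv2.INTER_CUBIC))
E
```

```text
(no output)
```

View pics/top0c.png

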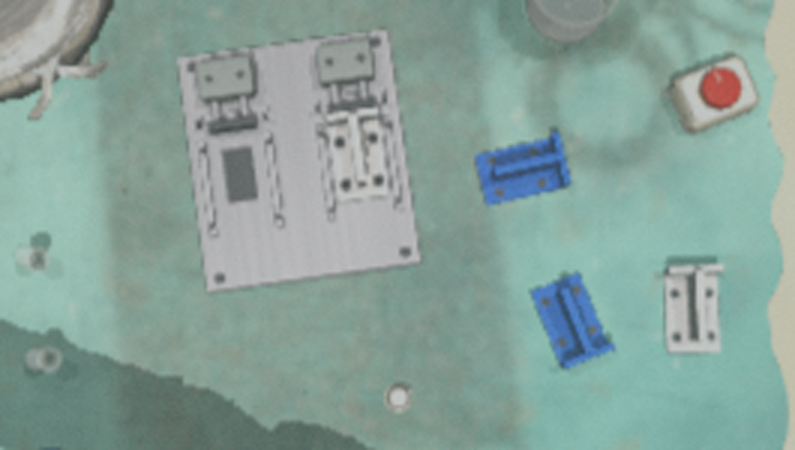

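View pics/side0c.png

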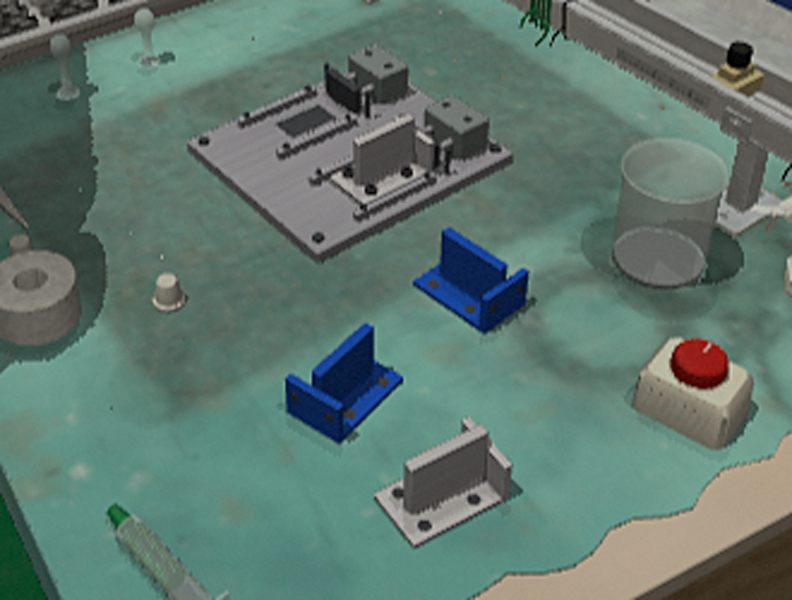

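View pics/top0.png

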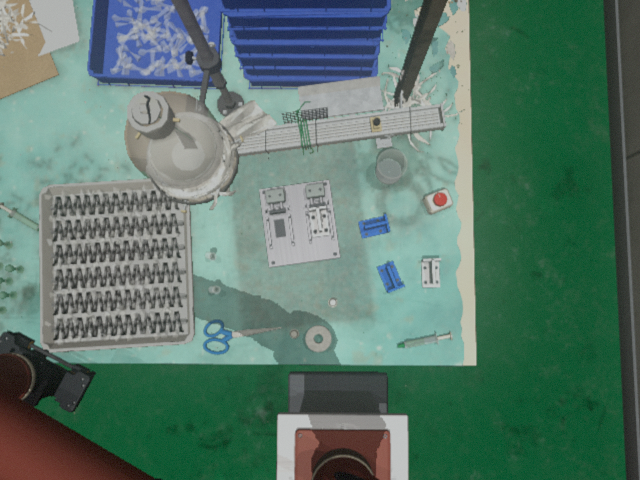

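The candidates that look like the part, in the top picture, are the white-grey aluminium one at (432,272), a blue one at (374,226) and a blue one at (390,276). The one meant is at (432,272): it is bare aluminium and loose. The fitted bracket is in the right bay at (319,220), so the left bay at (280,228) is free. I'll enlarge to confirm and to measure corners.

```bash
cat > h.py <<'E'
import cv2,numpy as np
def zoom(name,out,box,f):
    a=cv2.imread(name);l,t,r,b=box
    z=cv2.resize(a[t:b,l:r],None,fx=f,fy=f,interpolation=cv2.INTER_CUBIC)
    for x in range(l,r,10):
        cv2.putText(z,str(x),((x-l)*f,10),0,.35,(0,0,255),1);cv2.line(z,((x-l)*f,0),((x-l)*f,z.shape[0]),(0,0,255) if x%50==0 else (120,120,160),1)
    for y in range(t,b,10):
        cv2.putText(z,str(y),(0,(y-t)*f+10),0,.35,(0,0,255),1);cv2.line(z,(0,(y-t)*f),(z.shape[1],(y-t)*f),(120,120,160),1)
    cv2.imwrite(out,z)
E
python3 - <<'E'
from h import *
zoom("pics/top0.png","pics/tz1.png",(255,175,345,270),6)
zoom("pics/top0.png","pics/tz2.png",(410,250,460,300),10)
zoom("pics/side0.png","pics/sz1.png",(265,185,405,280),5)
zoom("pics/side0.png","pics/sz2.png",(340,340,410,400),9)
E
```

```text
(no output)
```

View pics/tz1.png

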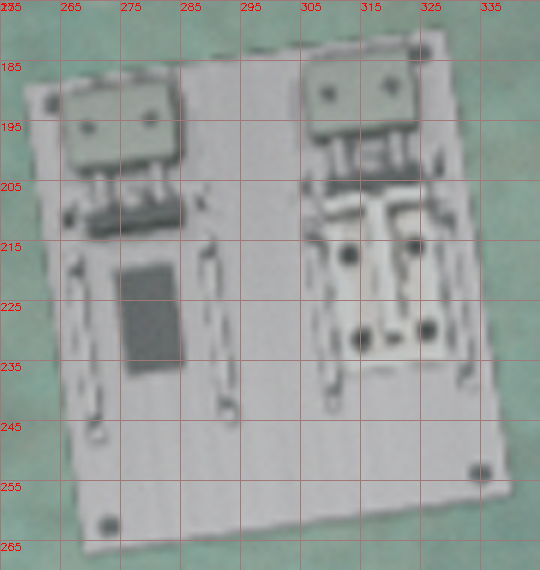

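View pics/tz2.png

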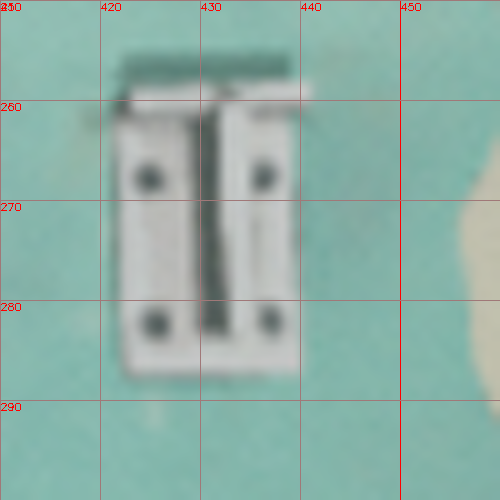

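View pics/sz1.png

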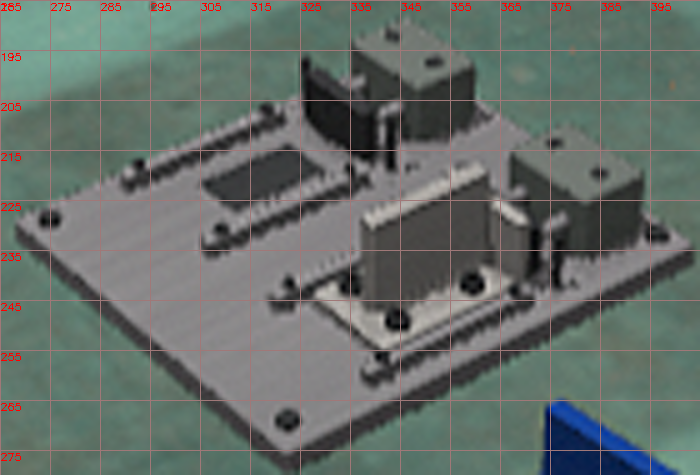

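View pics/sz2.png

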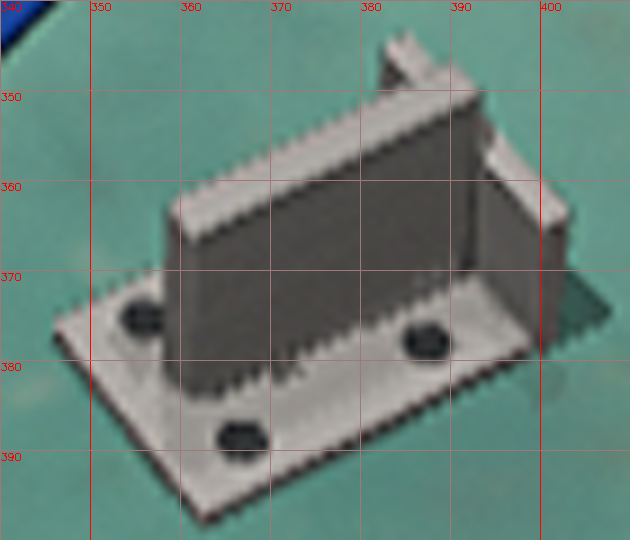

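```bash
cat > fit.py <<'E'
import numpy as np
from scipy.optimize import least_squares
K={'top':(549.946,324.71,245.841),'side':(544.085,320.462,233.098)}
E={'top':np.array([[ 0.00761821,-0.99995251,-0.00607763,0.04341459],[0.99465298,0.00695157,0.10303945,-0.5613273],[-0.10299231,-0.00683011,0.9946587,-1.33017968]]),
'side':np.array([[0.87702884,-0.47997878,-0.02099507,-0.46380588],[0.30187574,0.51654527,0.80128148,-0.24943465],[-0.37375321,-0.70908487,0.59791905,-0.76583143]])}
def proj(c,P):
    q=E[c][:,:3]@np.asarray(P)+E[c][:,3];f,cx,cy=K[c]
    return np.array([cx+f*q[0]/-q[2],cy-f*q[1]/-q[2]])
def W(p,L):
    c,s=np.cos(p[2]),np.sin(p[2]);x,y,z=np.array(L)/1000
    return [p[0]+c*x-s*y,p[1]+s*x+c*y,z]
def fit(obs,p0,free_cam=False,rep=True):
    f=lambda p:np.concatenate([proj(c,W(p,L))-uv for c,L,uv in obs])
    r=least_squares(f,p0,loss='soft_l1')
    if rep:
        for (c,L,uv),e in zip(obs,f(r.x).reshape(-1,2)):print(c,L,np.round(e,1))
    print(np.round(r.x,4));return r.x
E
cat > m0.py <<'E'
from fit import *
b=[('top',(-35,22,6),(422,287.2)),('top',(-35,-22,6),(439.7,287)),('top',(35,-22,34),(440.8,257.8)),
('side',(-35,22,6),(346,376.3)),('side',(-35,-22,6),(362,397.3)),('side',(35,-22,34),(402.5,363.2)),('side',(-26,4,48),(358.8,361.7)),('side',(-26,-4,48),(361,366.3)),('side',(30,-4,48),(392.3,350.2))]
f=[('top',(-100,90,12),(268.8,266.5)),('top',(-100,-90,12),(340,257.3)),('top',(100,-90,12),(328.5,180.2)),('top',(100,90,12),(259.2,189.2)),
('side',(-100,90,12),(268,230.5)),('side',(-100,-90,12),(322.3,275.3)),('side',(100,-90,12),(403.3,234.8))]
for o,p in((b,[.5,-.2,0]),(f,[.6,0,.1])):
    fit(o,p)
    for c in('top','side'):print(c,end=' ');fit([a for a in o if a[0]==c],p,rep=False)
E
python3 m0.py
```

```text
top (-35, 22, 6) [1.1 0.2]
top (-35, -22, 6) [ 1.1 -0.2]
top (35, -22, 34) [0.7 0.1]
side (-35, 22, 6) [-1.1 -0.7]
side (-35, -22, 6) [ 0.  -0.3]
side (35, -22, 34) [ 0.6 -0.2]
side (-26, 4, 48) [-1.3  0.5]
side (-26, -4, 48) [-0.2 -0.2]
side (30, -4, 48) [ 0.9 -0.7]
[ 0.497  -0.2188  0.0423]
top [ 0.497  -0.2166  0.0273]
side [ 0.4969 -0.2193  0.0458]
top (-100, 90, 12) [0.6 0.5]
top (-100, -90, 12) [ 0.8 -0.3]
top (100, -90, 12) [ 1.2 -1.1]
top (100, 90, 12) [ 0.1 -0.3]
side (-100, 90, 12) [-1.3 -2.2]
side (-100, -90, 12) [-0.8 -0.1]
side (100, -90, 12) [ 0.1 -1.8]
[0.6209 0.1107 0.1462]
top [0.6201 0.1124 0.1426]
side [0.6201 0.1067 0.1469]
```

Request:
drive_tool:
  increments: "0 0 0 -0.1; 0 0 0 -0.1; 0 0 0 -0.1; 0 0 0 -0.1; 0 0 0 -0.1; 0 0 0 0"
  jaw: -0.2

```text
t: 1.3
eef_pos: [0.2897, 0.5819, 0.1874]
tcp_rot: [0.067, -3.141, 0.0]
contact_force: [-0.2, -0.1, 0.2]
opening: 0.0566
```

```bash
cat > go.py <<'E'
import numpy as np,sys
from scipy.spatial.transform import Rotation as R
from rig import arm
s=arm.read_state();M=R.from_rotvec(s['tcp_rot']).as_matrix();p=np.array(s['eef_pos'])
print('t',round(s['t'],2),'p',p.round(4),'ty angle',round(np.arctan2(M[1,1],M[0,1]),4),'tz',M[:,2].round(4),'F',np.round(s['contact_force'],2),'M',np.round(s['moment'],2),'open',round(s['opening'],4),'q',np.round(s['q'],2))
if len(sys.argv)>3:
    T=np.array([float(a) for a in sys.argv[1:4]]);print('tool mm',(M.T@(T-p)*1000).round(1))
E
python3 go.py 0.497 -0.218 0.15
```

```text
t 1.3 p [0.2897 0.5819 0.1874] ty angle 1.6136 tz [-0. -0. -1.] F [-0.24 -0.07  0.19] M [ 0.08 -0.03 -0.03] open 0.0566 q [-1.15  0.33 -0.03  1.46  0.01  1.34  0.43]
tool mm [-172.9 -808.    37.4]
```

Request:
drive_tool:
  increments: "-15 -20 0 0; -15 -33 0 0; -15 -35 0 0; -15 -35 0 0; -15 -35 0 0; -15 -35 0 0; -15 -35 0 0; -15 -35 0 0; -15 -35 0 0; -15 -35 0 0; -12 -35 0 0; -11 -35 0 0"

```text
t: 2.3
eef_pos: [0.4785, 0.1839, 0.1876]
tcp_rot: [-0.053, 3.141, 0.001]
contact_force: [1.6, 0.6, 0.1]
opening: 0.0522
```

Request:
drive_tool:
  increments: "0 -35 0 0; 0 -35 0 0; 0 -35 0 0; 0 -35 0 0; 0 -35 0 0; 0 -35 0 0; 0 -35 0 0; 0 -35 0 0; 0 -35 10 0; 0 -35 10 0; 0 -30 10 0; 0 -20 7 0"

```text
t: 3.3
eef_pos: [0.4924, -0.2174, 0.15]
tcp_rot: [-0.05, 3.141, -0.001]
contact_force: [-0.2, 0.8, 0.6]
opening: 0.0523
```

Request:
drive_tool:
  increments: "0 -5 0 0; 0 0 0 0; 0 0 0 0"

```text
t: 3.55
eef_pos: [0.4935, -0.2182, 0.1506]
tcp_rot: [-0.057, 3.141, 0.001]
contact_force: [0.1, 0.2, 0.3]
opening: 0.0521
```

```bash
python3 go.py 0.497 -0.218 0.1; python3 - <<'E'
from rig import imaging
import cv2
from h import *
for c in("top","side"):cv2.imwrite(f"pics/{c}1.png",imaging.snapshot(c)["img"][:,:,::-1])
zoom("pics/top1.png","pics/tz3.png",(380,210,480,310),6)
zoom("pics/side1.png","pics/sz3.png",(310,280,430,400),5)
E
```

```text
t 3.55 p [ 0.4935 -0.2182  0.1506] ty angle 1.6073 tz [ 0.e+00  4.e-04 -1.e+00] F [0.12 0.21 0.32] M [ 0.04 -0.02 -0.03] open 0.0521 q [-0.26  0.14  0.65  1.81 -0.09  1.22  2.03]
tool mm [-3.5  0.  50.6]
```

View pics/tz3.png

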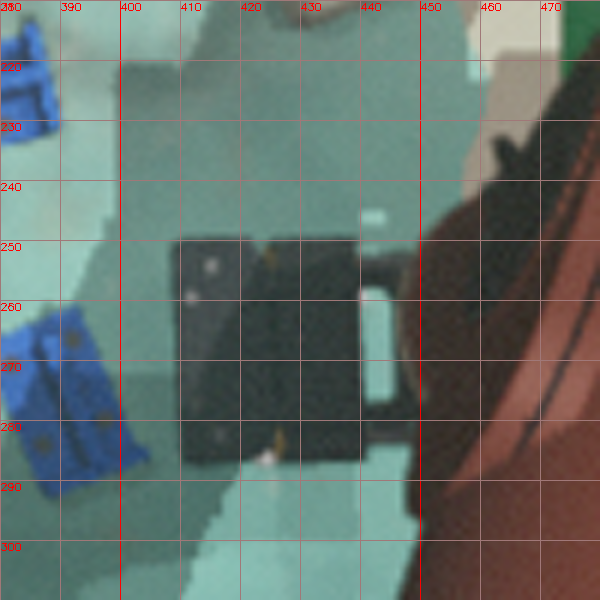

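View pics/sz3.png

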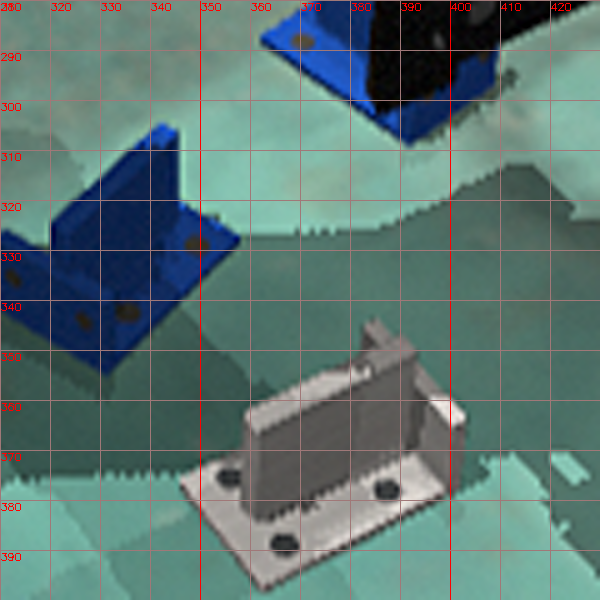

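Request:
drive_tool:
  increments: "-1 0 15 0; -1 0 20 0; -1 0 25 0; 0 0 20 0; 0 0 0 0; 0 0 0 0"

```text
t: 4.15
eef_pos: [0.4962, -0.2176, 0.0704]
tcp_rot: [0.062, -3.14, -0.001]
contact_force: [0.4, 0.9, 0.1]
opening: 0.0521
```

```bash
python3 go.py 0.497 -0.218 0.01; python3 - <<'E'
from rig import imaging
import cv2
from h import *
for c in("side",):cv2.imwrite(f"pics/{c}2.png",imaging.snapshot(c)["img"][:,:,::-1])
zoom("pics/side2.png","pics/sz4.png",(320,280,430,400),5)
E
python3 - <<'E'
from fit import *
print(proj('side',(.4965,-.2182,.07)))
E
```

```text
t 4.15 p [ 0.4962 -0.2176  0.0704] ty angle 1.6101 tz [-1.3e-03  5.0e-04 -1.0e+00] F [0.42 0.88 0.11] M [ 0.03 -0.01  0.01] open 0.0521 q [-0.23  0.24  0.64  1.9  -0.16  1.06  2.09]
tool mm [-0.9 -0.5 60.4]
[374.45122528 345.66982779]
```

View pics/sz4.png

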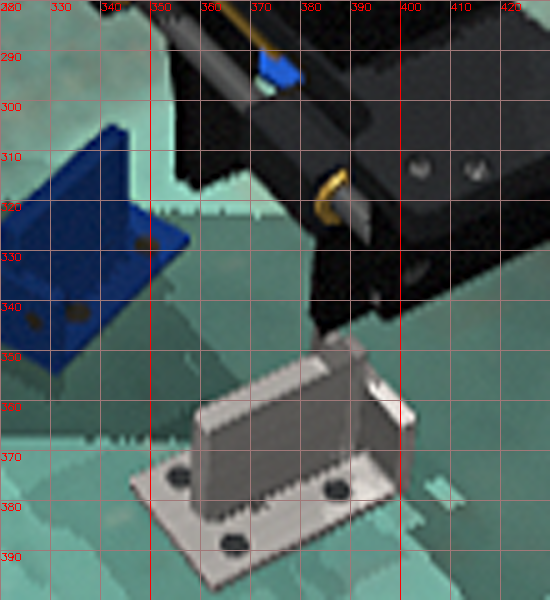

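```bash
python3 - <<'E'
from fit import *
a=1.6101
p=np.array([.4962,-.2176,.0704])
u=np.array([np.cos(a),np.sin(a),0]);x=np.array([np.sin(a),-np.cos(a),0])
for sy in(41,26,-26,-41):
  for sx in(-9.5,9.5):
    print(sy,sx,proj('side',p+u*sy/1000+x*sx/1000).round(1))
E
```

```text
41 -9.5 [352.  329.4]
41 9.5 [362.9 324.3]
26 -9.5 [357.8 336.1]
26 9.5 [368.9 330.8]
-26 -9.5 [379.5 360.6]
-26 9.5 [390.9 354.8]
-41 -9.5 [386.2 368.1]
-41 9.5 [397.6 362.2]
```

```bash
python3 - <<'E'
import cv2
a=cv2.imread("pics/side2.png")[270:400,320:480]
a=cv2.convertScaleAbs(a,alpha=1.8,beta=30)
cv2.imwrite("pics/sz5.png",cv2.resize(a,None,fx=5,fy=4.6,interpolation=cv2.INTER_CUBIC))
E
```

```text
(no output)
```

View pics/sz5.png

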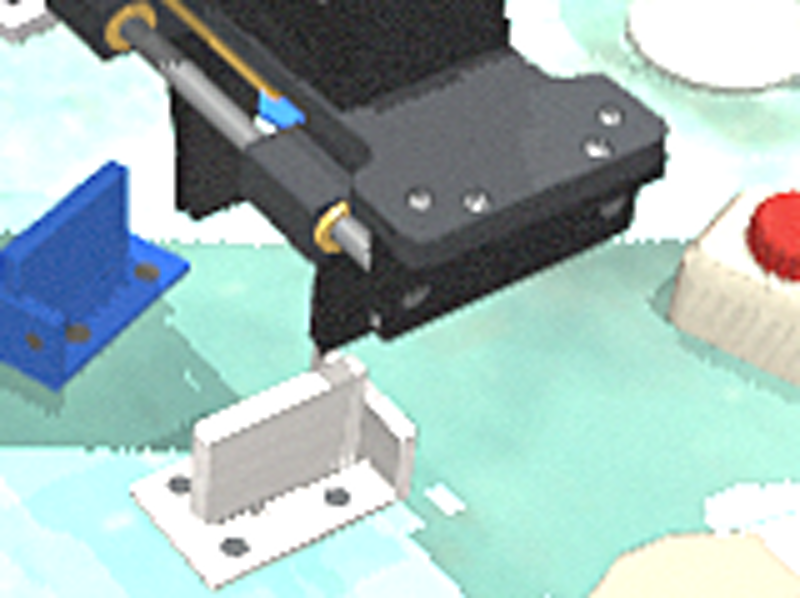

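```bash
python3 - <<'E'
from fit import *
for z in(.25,.3,.35): print(proj('top',(.4935,-.2182,z)))
R=E['side'];print('cams',-R[:,:3].T@R[:,3], -E['top'][:,:3].T@E['top'][:,3])
E
python3 - <<'E'
import cv2
from h import *
from rig import imaging
cv2.imwrite("pics/top2.png",imaging.snapshot("top")["img"][:,:,::-1])
zoom("pics/top2.png","pics/tz4.png",(380,220,480,320),6)
E
```

```text
[453.02056204 268.31978709]
[458.76844513 266.73312411]
[465.07064878 264.99344482]
cams [ 0.19583745 -0.63681217  0.64803493] [0.42099685 0.03822936 1.38117751]
```

View pics/tz4.png

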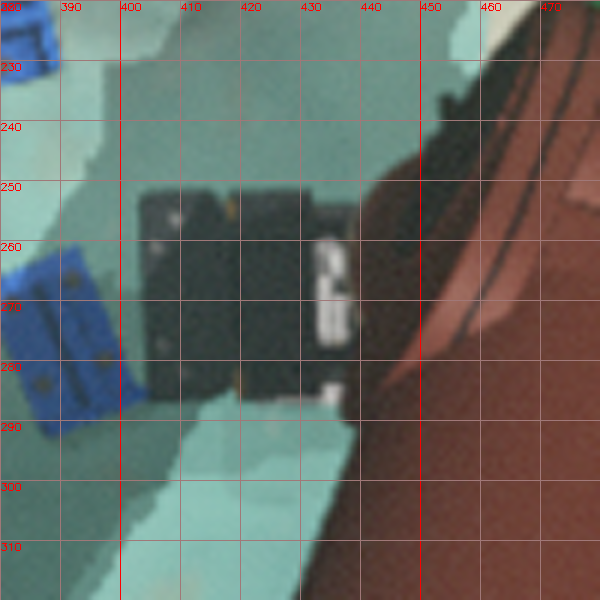

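View pics/side2.png

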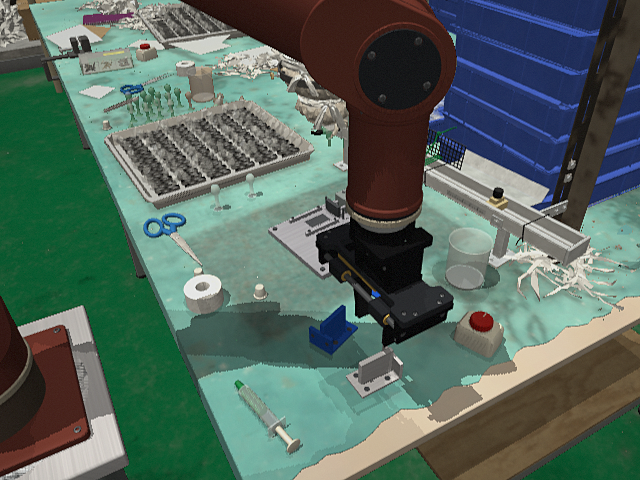

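```bash
python3 - <<'E'
from fit import *
import cv2
a=1.6101
p=np.array([.4962,-.2176,.0704])
u=np.array([np.cos(a),np.sin(a),0]);x=np.array([np.sin(a),-np.cos(a),0])
im=cv2.imread('pics/side2.png');f=5;l,t=300,220
z=cv2.resize(im[t:t+190-70+70,l:l+160],None,fx=f,fy=f)
z=cv2.convertScaleAbs(z,alpha=1.8,beta=20)
def box(xs,ys,zs,col):
    P={}
    for i in(0,1):
     for j in(0,1):
      for k in(0,1):
        q=proj('side',p+x*xs[i]/1000+u*ys[j]/1000+np.array([0,0,zs[k]/1000]));P[i,j,k]=tuple(int(v) for v in ((q-[l,t]+.5)*f))
    for A in P:
     for B in P:
      if sum(abs(m-n) for m,n in zip(A,B))==1: cv2.line(z,P[A],P[B],col,1)
box((-37.5,37.5),(-95,95),(70,75),(0,255,255))
box((-9.5,9.5),(26,41),(0,70),(0,0,255))
box((-9.5,9.5),(-41,-26),(0,70),(255,0,255))
z=z[:,:800];cv2.imwrite('pics/ov.png',z[250:850])
print(z.shape)
E
```

```text
(950, 800, 3)
```

View pics/ov.png

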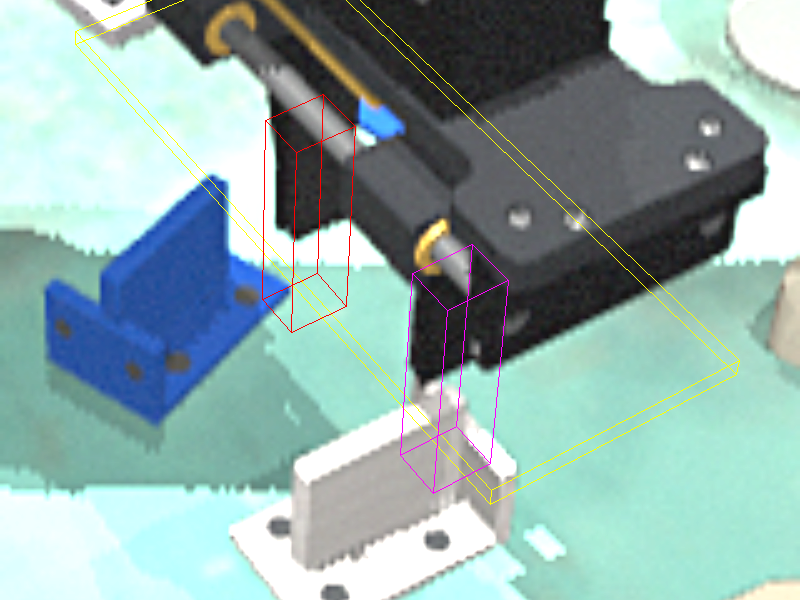

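```bash
python3 - <<'E'
from fit import *
a=1.6101
p=np.array([.4962,-.2176,0])
u=np.array([np.cos(a),np.sin(a),0]);x=np.array([np.sin(a),-np.cos(a),0])
for z in(.12,.15,.18,.21):
  print(z,[proj('top',p+u*.095+x*s+[0,0,z]).round(1) for s in(.0375,-.0375)])
E
```

```text
0.12 [array([397.7, 255.7]), array([399.2, 288.4])]
0.15 [array([399.4, 254.6]), array([401., 288.])]
0.18 [array([401.2, 253.4]), array([402.8, 287.7])]
0.21 [array([403. , 252.1]), array([404.7, 287.3])]
```

```bash
python3 - <<'E'
from fit import *
a=1.6101
p=np.array([.4962,-.2176,0])
u=np.array([np.cos(a),np.sin(a),0]);x=np.array([np.sin(a),-np.cos(a),0])
for z in(.06,.07,.09,.1,.12,.14,.16,.18,.2,.22):
  print(z,'near corner',proj('side',p-u*.095-x*.0375+[0,0,z]).round(1),'far R corner',proj('side',p-u*.095+x*.0375+[0,0,z]).round(1),'finger R outer near',proj('side',p-u*.026-x*.0095+[0,0,z]).round(1))
E
```

```text
0.06 near corner [393.4 412.2] far R corner [439.6 386.2] finger R outer near [379.2 365.7]
0.07 near corner [393.9 407.4] far R corner [440.5 381.3] finger R outer near [379.5 360.8]
0.09 near corner [394.9 397.3] far R corner [442.2 371.2] finger R outer near [380.2 350.8]
0.1 near corner [395.4 392.2] far R corner [443.1 366.1] finger R outer near [380.5 345.7]
0.12 near corner [396.4 381.6] far R corner [444.9 355.5] finger R outer near [381.2 335.2]
0.14 near corner [397.5 370.6] far R corner [446.8 344.6] finger R outer near [381.9 324.4]
0.16 near corner [398.6 359.2] far R corner [448.8 333.2] finger R outer near [382.7 313.2]
0.18 near corner [399.8 347.4] far R corner [450.9 321.4] finger R outer near [383.4 301.6]
0.2 near corner [401.  335.1] far R corner [453.  309.2] finger R outer near [384.2 289.5]
0.22 near corner [402.3 322.2] far R corner [455.2 296.5] finger R outer near [385.1 277. ]
```

Request:
drive_tool:
  increments: "0 0 10 0; 0 0 10 0; 0 0 10 0; 0 0 10 0; 0 0 5 0; 0 0 0 0; 0 0 0 0"
  jaw: 0.3

```text
t: 4.83
eef_pos: [0.496, -0.2189, 0.0249]
tcp_rot: [0.06, -3.14, 0.0]
contact_force: [-0.4, -0.1, -0.2]
opening: 0.0309
```

```bash
python3 go.py 0.497 -0.218 0.01; python3 - <<'E'
from rig import imaging
import cv2
from h import *
for c in("side",):cv2.imwrite(f"pics/{c}3.png",imaging.snapshot(c)["img"][:,:,::-1])
a=cv2.imread("pics/side3.png");cv2.imwrite("pics/b.png",cv2.convertScaleAbs(a,alpha=1.8,beta=20))
zoom("pics/b.png","pics/sz6.png",(320,290,440,410),5)
E
```

```text
t 4.83 p [ 0.496  -0.2189  0.0249] ty angle 1.6087 tz [-1.e-03 -1.e-04 -1.e+00] F [-0.44 -0.11 -0.16] M [ 0.06  0.01 -0.02] open 0.0309 q [-0.2   0.3   0.62  1.94 -0.21  0.97  2.13]
tool mm [-1.1  0.9 14.9]
```

View pics/sz6.png

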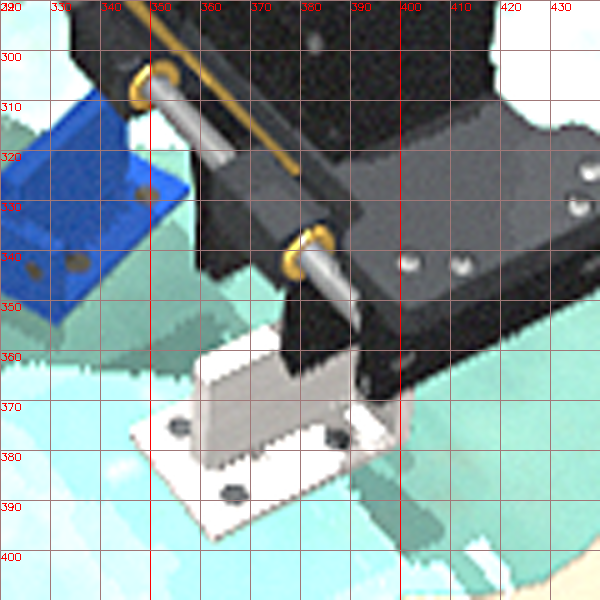

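```bash
python3 - <<'E'
from fit import *
a=1.6087
p=np.array([.496,-.2189,0])
u=np.array([np.cos(a),np.sin(a),0]);x=np.array([np.sin(a),-np.cos(a),0])
for z in(.02,.025,.035,.045,.055,.065):
  print(z,*[proj('side',p+u*i+x*j+[0,0,z]).round(1) for i in(-.0155,.0155)for j in(-.0095,.0095)])
E
```

```text
0.02 [373.9 379.9] [384.8 374.2] [361.6 365.2] [372.3 359.7]
0.025 [374.1 377.6] [385.  371.9] [361.6 362.9] [372.4 357.5]
0.035 [374.4 373. ] [385.4 367.3] [361.8 358.3] [372.6 352.9]
0.045 [374.6 368.4] [385.7 362.7] [362.  353.6] [372.9 348.2]
0.055 [374.9 363.6] [386.1 357.9] [362.2 348.9] [373.2 343.5]
0.065 [375.2 358.8] [386.5 353.1] [362.3 344.1] [373.4 338.7]
```

Request:
drive_tool:
  increments: "0 0 5 0; 0 0 5 0; 0 0 2 0; 0 0 0 0; 0 0 0 0"

```text
t: 5.3
eef_pos: [0.4962, -0.2188, 0.0132]
tcp_rot: [0.06, -3.141, 0.0]
contact_force: [-0.1, -0.1, -0.0]
opening: 0.0306
```

```bash
python3 go.py 0.497 -0.218 0.01; python3 - <<'E'
from rig import imaging
import cv2
from h import *
for c in("side",):cv2.imwrite(f"pics/{c}4.png",imaging.snapshot(c)["img"][:,:,::-1])
a=cv2.imread("pics/side4.png");cv2.imwrite("pics/b.png",cv2.convertScaleAbs(a,alpha=1.8,beta=20))
zoom("pics/b.png","pics/sz7.png",(330,310,430,410),6)
E
```

```text
t 5.3 p [ 0.4962 -0.2188  0.0132] ty angle 1.6089 tz [-4.e-04 -0.e+00 -1.e+00] F [-0.1  -0.14 -0.04] M [0.02 0.03 0.07] open 0.0306 q [-0.2   0.32  0.62  1.94 -0.23  0.95  2.14]
tool mm [-0.9  0.8  3.2]
```

View pics/sz7.png

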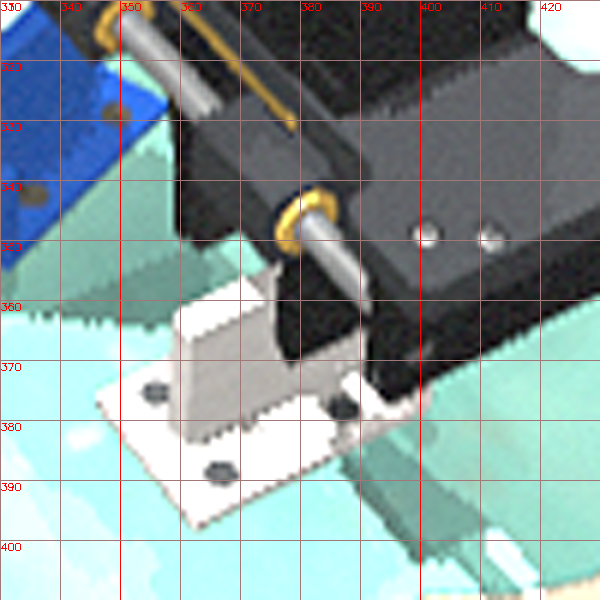

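Request:
drive_tool:
  increments: "0 0 2 0; 0 0 2 0; 0 0 2 0; 0 0 0 0"

```text
t: 5.68
eef_pos: [0.496, -0.2187, 0.0069]
tcp_rot: [0.06, -3.14, -0.0]
contact_force: [1.1, 0.2, -0.2]
opening: 0.0303
```

Request:
drive_tool:
  increments: "0 0 1 0; 0 0 1 0; 0 0 0 0; 0 0 0 0"

```text
t: 6.02
eef_pos: [0.4963, -0.2188, 0.0053]
tcp_rot: [0.06, -3.141, 0.0]
contact_force: [-0.1, 0.0, 1.2]
opening: 0.0301
```

Request:
drive_tool:
  increments: "0 0 1 0; 0 0 1 0; 0 0 0 0; 0 0 0 0"

```text
t: 6.35
eef_pos: [0.4962, -0.2188, 0.0033]
tcp_rot: [0.06, -3.141, -0.0]
contact_force: [-0.0, -0.3, 0.1]
opening: 0.0304
```

Request:
drive_tool:
  increments: "0 0 2 0; 0 0 2 0; 0 0 2 0; 0 0 0 0; 0 0 0 0"

```text
t: 6.77
eef_pos: [0.4961, -0.2188, -0.0029]
tcp_rot: [0.06, -3.141, -0.0]
contact_force: [-0.4, -0.4, 0.7]
opening: 0.0307
```

```bash
python3 go.py; python3 - <<'E'
from rig import imaging
import cv2
from h import *
for c in("side",):cv2.imwrite(f"pics/{c}5.png",imaging.snapshot(c)["img"][:,:,::-1])
a=cv2.imread("pics/side5.png");cv2.imwrite("pics/b.png",cv2.convertScaleAbs(a,alpha=1.8,beta=20))
zoom("pics/b.png","pics/sz8.png",(330,310,430,410),6)
E
```

```text
t 6.77 p [ 0.4961 -0.2188 -0.0029] ty angle 1.6089 tz [-5.e-04  1.e-04 -1.e+00] F [-0.38 -0.35  0.68] M [-0.02 -0.05 -0.07] open 0.0307 q [-0.19  0.34  0.61  1.96 -0.24  0.92  2.15]
```

View pics/sz8.png

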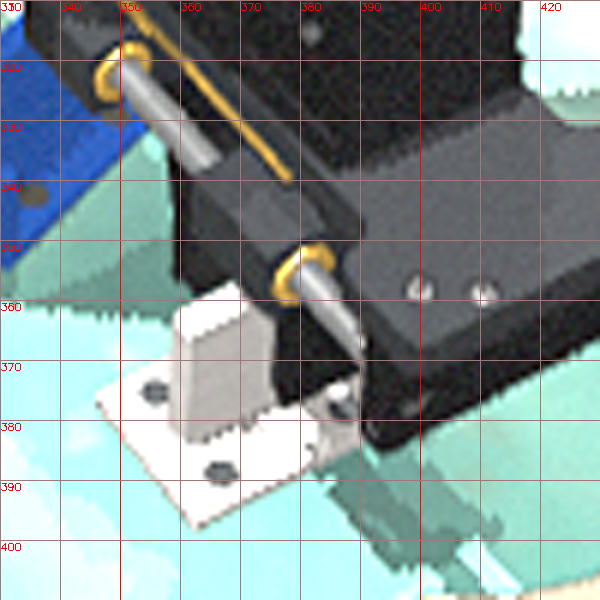

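The reported tool z and the picture disagree. The picture puts the fingertips about 28 mm higher, and there was no foot contact at z = 0.003. I'll keep lowering in small steps and watch the force.

Request:
drive_tool:
  increments: "0 0 2 0; 0 0 2 0; 0 0 2 0; 0 0 2 0; 0 0 0 0"

```text
t: 7.23
eef_pos: [0.496, -0.2187, -0.0111]
tcp_rot: [0.06, -3.14, -0.0]
contact_force: [-0.2, -0.4, -0.4]
opening: 0.0303
```

Request:
drive_tool:
  increments: "0 0 2 0; 0 0 2 0; 0 0 0 0; 0 0 0 0"

```text
t: 7.57
eef_pos: [0.4962, -0.2188, -0.0148]
tcp_rot: [0.06, -3.141, 0.0]
contact_force: [-0.4, 0.1, -0.1]
opening: 0.0306
```

Request:
drive_tool:
  increments: "0 0 1.5 0; 0 0 1.5 0; 0 0 0 0; 0 0 0 0"

```text
t: 7.9
eef_pos: [0.4962, -0.2188, -0.0177]
tcp_rot: [0.06, -3.141, -0.0]
contact_force: [-0.1, 0.1, -0.5]
opening: 0.0304
```

```bash
python3 go.py; python3 - <<'E'
from rig import imaging
import cv2
from h import *
for c in("side",):cv2.imwrite(f"pics/{c}6.png",imaging.snapshot(c)["img"][:,:,::-1])
a=cv2.imread("pics/side6.png");cv2.imwrite("pics/b.png",cv2.convertScaleAbs(a,alpha=1.8,beta=20))
zoom("pics/b.png","pics/sz9.png",(330,310,430,410),6)
E
```

```text
t 7.9 p [ 0.4962 -0.2188 -0.0177] ty angle 1.6089 tz [-2.e-04 -0.e+00 -1.e+00] F [-0.13  0.12 -0.45] M [ 0.05  0.04 -0.  ] open 0.0304 q [-0.18  0.37  0.6   1.96 -0.26  0.89  2.17]
```

View pics/sz9.png

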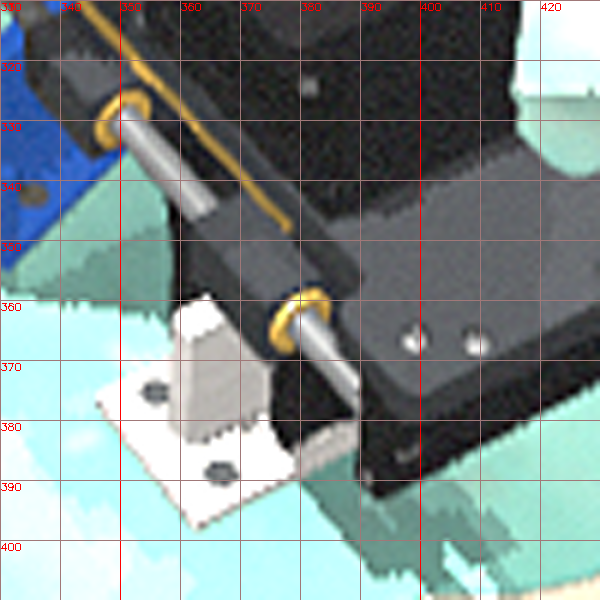

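Request:
drive_tool:
  increments: "0 0 0 0; 0 0 0 0; 0 0 0 0; 0 0 0 0; 0 0 0 0; 0 0 0 0; 0 0 0 0; 0 0 0 0"
  jaw: 1

```text
t: 8.62
eef_pos: [0.4963, -0.2188, -0.0176]
tcp_rot: [0.06, -3.141, 0.0]
contact_force: [-0.7, -0.5, 0.5]
opening: 0.0081
```

```bash
python3 go.py; python3 - <<'E'
from rig import imaging
import cv2
from h import *
for c in("side",):cv2.imwrite(f"pics/{c}7.png",imaging.snapshot(c)["img"][:,:,::-1])
a=cv2.imread("pics/side7.png");cv2.imwrite("pics/b.png",cv2.convertScaleAbs(a,alpha=1.8,beta=20))
zoom("pics/b.png","pics/sz10.png",(330,310,430,410),6)
E
```

```text
t 8.62 p [ 0.4963 -0.2188 -0.0176] ty angle 1.609 tz [-0. -0. -1.] F [-0.74 -0.52  0.52] M [0.08 0.03 0.06] open 0.0081 q [-0.18  0.37  0.6   1.96 -0.26  0.89  2.17]
```

View pics/sz10.png

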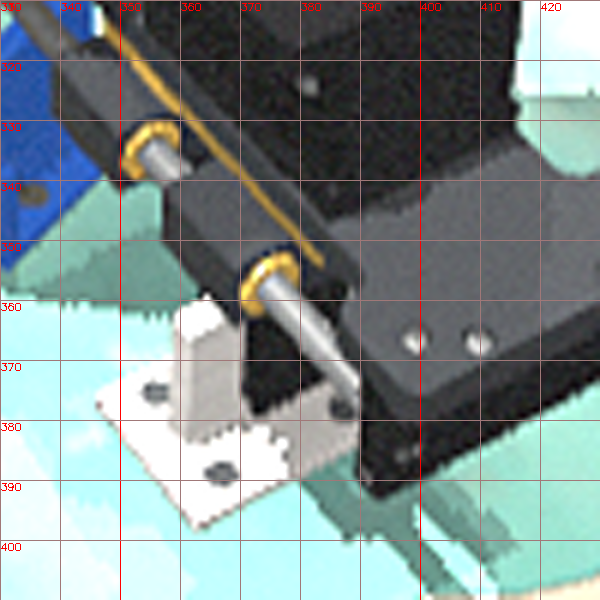

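Request:
drive_tool:
  increments: "0 0 -5 0; 0 0 -10 0; 0 0 -12 0; 0 0 -15 0; 0 0 -15 0; 0 0 -15 0; 0 0 -13 0; 0 0 -5 0; 0 0 0 0; 0 0 0 0"

```text
t: 9.5
eef_pos: [0.4964, -0.2187, 0.0726]
tcp_rot: [-0.06, 3.14, 0.0]
contact_force: [-0.0, -0.1, -1.3]
opening: 0.0076
```

```bash
python3 go.py 0.599 0.158 0.0724; python3 - <<'E'
from rig import imaging
import cv2
from h import *
for c in("side",):cv2.imwrite(f"pics/{c}8.png",imaging.snapshot(c)["img"][:,:,::-1])
a=cv2.imread("pics/side8.png");cv2.imwrite("pics/b.png",cv2.convertScaleAbs(a,alpha=1.8,beta=20))
zoom("pics/b.png","pics/sz11.png",(330,270,430,370),6)
E
```

```text
t 9.5 p [ 0.4964 -0.2187  0.0726] ty angle 1.6091 tz [ 7.e-04  2.e-04 -1.e+00] F [-0.05 -0.11 -1.32] M [0.01 0.02 0.03] open 0.0076 q [-0.23  0.24  0.64  1.89 -0.16  1.06  2.09]
tool mm [-1.169e+02  3.725e+02  3.000e-01]
```

View pics/sz11.png

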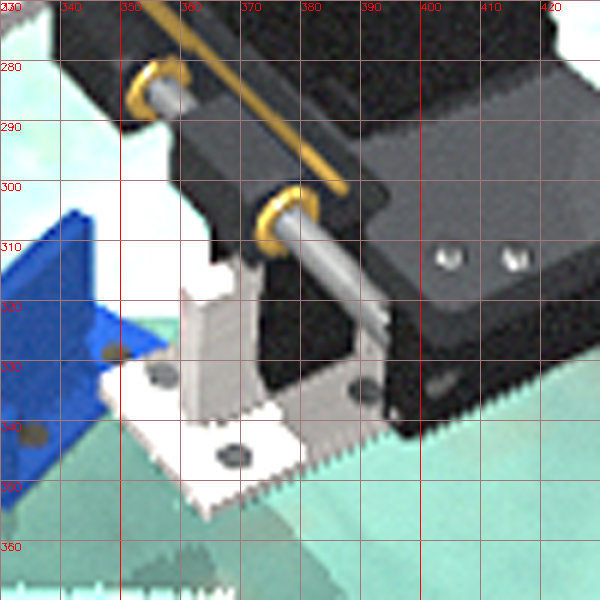

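Request:
drive_tool:
  increments: "-5 14 0 0; -9 26 0 0; -10 32 0 0; -11 35 0 0; -11 35 0 0; -11 35 0 0; -11 35 0 0; -11 35 0 0; -11 35 0 0; -11 35 0 0; -9 30 0 0; -5 16 0 0"

```text
t: 10.55
eef_pos: [0.5968, 0.1535, 0.0709]
tcp_rot: [0.067, -3.139, -0.001]
contact_force: [-0.0, 0.4, -1.8]
opening: 0.008
```

Request:
drive_tool:
  increments: "-2 9 0 -0.05; 0 0 0 -0.06; 0 0 0 0; 0 0 0 0"

```text
t: 10.88
eef_pos: [0.5986, 0.1563, 0.0716]
tcp_rot: [0.228, -3.132, 0.001]
contact_force: [-0.1, -0.5, -1.4]
opening: 0.0081
```

```bash
python3 go.py 0.599 0.158 0.0724; python3 - <<'E'
from rig import imaging
import cv2
from h import *
for c in("side","top"):cv2.imwrite(f"pics/{c}9.png",imaging.snapshot(c)["img"][:,:,::-1])
a=cv2.imread("pics/side9.png");cv2.imwrite("pics/b.png",cv2.convertScaleAbs(a,alpha=1.8,beta=20))
zoom("pics/b.png","pics/sz12.png",(255,150,405,280),5)
E
```

```text
t 10.88 p [0.5986 0.1563 0.0716] ty angle 1.7164 tz [-0.0013 -0.001  -1.    ] F [-0.15 -0.51 -1.37] M [ 0.03  0.04 -0.02] open 0.0081 q [-0.66  0.37  0.42  1.7  -0.17  1.11  1.52]
tool mm [-0.6  1.6 -0.8]
```

View pics/sz12.png

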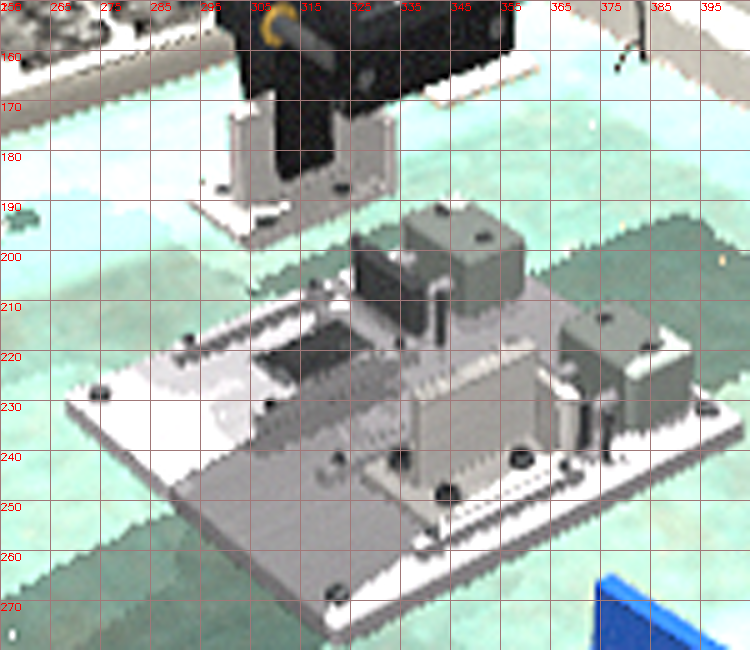

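View pics/top9.png

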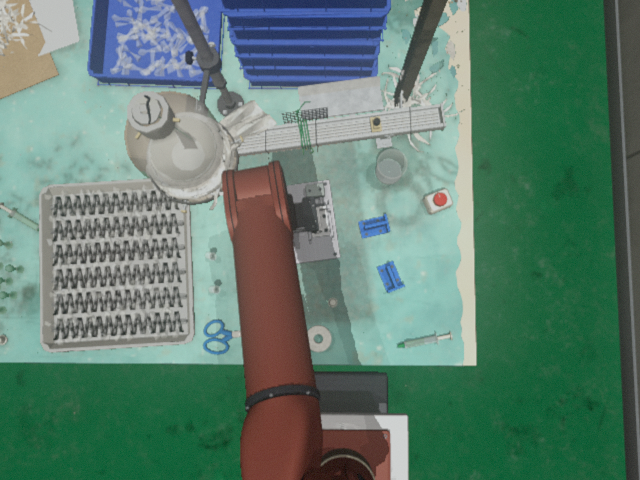

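```bash
cat > m1.py <<'E'
from fit import *
S='side'
def up(o,h):return [(c,(L[0],L[1],L[2]+h),uv) for c,L,uv in o]
ft=up([(S,(-26,4,48),(336.5,228.5)),(S,(-26,-4,48),(338.5,231)),(S,(30,-4,48),(362.5,220.1)),(S,(30,4,48),(361,217.2)),(S,(-35,-22,6),(341.5,254.5)),(S,(-35,22,6),(326.9,243.1)),(S,(35,-22,34),(369.9,228.9))],12)
# free z offset fit too
def fitz(o,p0):
    f=lambda p:np.concatenate([proj(c,np.array(W(p,L))+[0,0,p[3]])-uv for c,L,uv in o])
    r=least_squares(f,p0+[0],loss='soft_l1');print('withz',r.x.round(4));return r.x
a=fit(ft,[.62,.06,.146]);fitz(ft,[.62,.06,.146])
hd=[(S,(-35,-22,6),(304.5,198.9)),(S,(-35,22,6),(292.5,190.1)),(S,(-26,4,48),(300.7,171.7)),(S,(-26,-4,6),(304.3,190.5)),(S,(35,-22,34),(333.5,173.1)),(S,(35,-22,0),(333.7,187.9))]
hd=up(hd,89)
b=fit(hd,[.6,.15,.146]);fitz(hd,[.6,.15,.146])
for yaw in(a[2],.1469):
  c,s=np.cos(yaw),np.sin(yaw);bay=a[:2]+100*np.array([-s,c])/1000
  d=b[:2]-bay;print('bay',bay,'held in bay frame mm',1000*(c*d[0]+s*d[1]),1000*(-s*d[0]+c*d[1]))
E
python3 m1.py
```

```text
side (-26, 4, 60) [-0.2 -0.2]
side (-26, -4, 60) [ 0.5 -0.7]
side (30, -4, 60) [ 0.3 -0.7]
side (30, 4, 60) [-0.9  0.3]
side (-35, -22, 18) [-0.5  0.6]
side (-35, 22, 18) [-0.1  0.3]
side (35, -22, 46) [0.9 0.2]
[0.6218 0.0582 0.1261]
withz [ 0.6295  0.0709  0.1246 -0.0111]
side (-35, -22, 95) [ 1.2 -0.4]
side (-35, 22, 95) [-1.  -1.1]
side (-26, 4, 137) [-0.7  0.2]
side (-26, -4, 95) [-0.7  2.4]
side (35, -22, 123) [ 0.7 -0.3]
side (35, -22, 89) [0.6 0.1]
[0.5998 0.1554 0.1874]
withz [ 0.6135  0.1818  0.168  -0.0181]
bay [0.60923636 0.15744678] held in bay frame mm -9.645703089003238 -0.8264068680225911
bay [0.60717386 0.15716351] held in bay frame mm -7.579075367865319 -0.6470997939344405
```

Request:
drive_tool:
  increments: "0 0 6 0; 0 0 10 0; 0 0 12 0; 0 0 12 0; 0 0 10 0; 0 0 6 0; 0 0 3 0; 0 0 0 0; 0 0 0 0"

```text
t: 11.73
eef_pos: [0.5992, 0.1574, 0.0134]
tcp_rot: [-0.232, 3.133, -0.0]
contact_force: [1.1, 0.8, -0.7]
opening: 0.0079
```

```bash
python3 go.py; python3 - <<'E'
from rig import imaging
import cv2
from h import *
for c in("side",):cv2.imwrite(f"pics/{c}10.png",imaging.snapshot(c)["img"][:,:,::-1])
a=cv2.imread("pics/side10.png");cv2.imwrite("pics/b.png",cv2.convertScaleAbs(a,alpha=1.8,beta=20))
zoom("pics/b.png","pics/sz13.png",(265,170,365,260),8)
E
```

```text
t 11.73 p [0.5992 0.1574 0.0134] ty angle 1.7189 tz [ 1.e-04 -1.e-04 -1.e+00] F [ 1.12  0.75 -0.69] M [0.12 0.   0.04] open 0.0079 q [-0.65  0.44  0.4   1.75 -0.2   1.    1.55]
```

View pics/sz13.png

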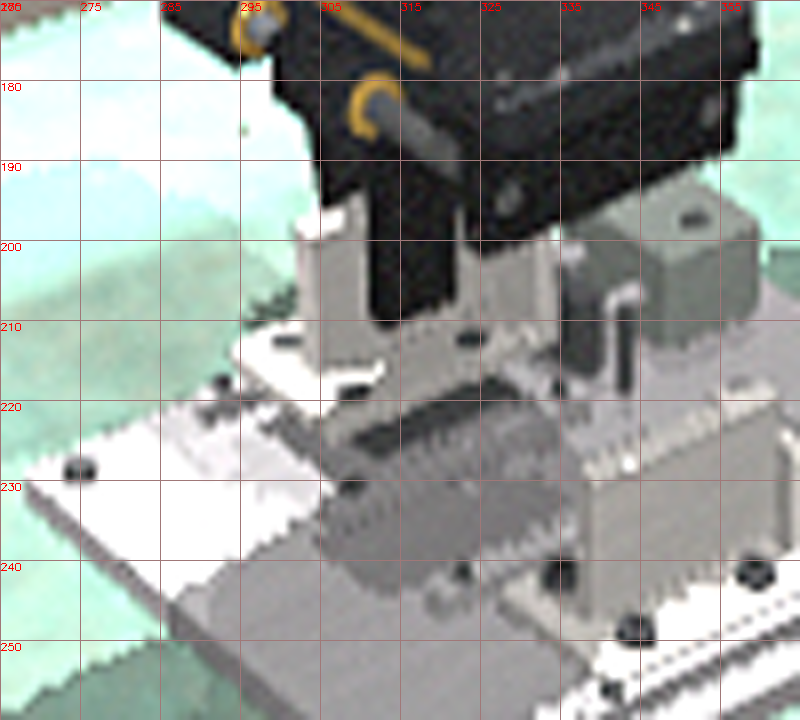

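```bash
cat > m2.py <<'E'
from m1 import *
print('----')
hd=up([(S,(-35,-22,6),(304.7,221.4)),(S,(-35,22,6),(293.5,213.2)),(S,(-26,4,48),(301.6,197.6)),(S,(-26,-4,48),(303.9,199.5)),(S,(-26,-4,6),(303.5,215.5)),(S,(35,-22,0),(334,211.7)),(S,(35,-22,34),(333.2,199.2))],31)
b=fit(hd,[.6,.15,.146]);fitz(hd,[.6,.15,.146])
# rails of left bay in side0 predicted for fixture hypotheses
for F in([.6201,.1067,.1469],[.6209,.1107,.1462],list(np.array(a[:2])+.05*np.array([-.145,.989]))+[.146]):
    print(np.round(F,4),[proj(S,W(F,L)).round(1) for L in((-50,25,20),(-50,31,20),(-50,75,20),(30,25,20),(30,75,20),(35,70,12+26.5),(35,30,12+26.5),(35,30,14.5))])
    for q in (b,[*b[:2],.146]):
        d=q[:2]-np.array(W(F,(0,50,0))[:2]);c,s=np.cos(F[2]),np.sin(F[2]);print(1000*(c*d[0]+s*d[1]),1000*(-s*d[0]+c*d[1]))
E
python3 m2.py | sed -n '/----/,$p'
python3 - <<'E'
from h import *
zoom("pics/side0.png","pics/sz14.png",(285,190,365,250),10)
E
```

```text
----
side (-35, -22, 37) [0.8 1.3]
side (-35, 22, 37) [-0.8 -0.7]
side (-26, 4, 79) [-0.9 -0.6]
side (-26, -4, 79) [-0.8 -0.7]
side (-26, -4, 37) [0.5 1.3]
side (35, -22, 31) [0.2 0.7]
side (35, -22, 65) [ 0.9 -1.1]
[0.6007 0.1585 0.1381]
withz [ 0.6217  0.1997  0.1108 -0.0312]
[0.6201 0.1067 0.1469] [array([306.8, 232.1]), array([304.9, 230.7]), array([292.1, 220.5]), array([339. , 217.3]), array([323.9, 206.4]), array([327.2, 199.1]), array([339.4, 207.6]), array([339.4, 217.5])]
-11.627860093991474 4.108940429673975
-11.627860093991474 4.108940429673975
[0.6209 0.1107 0.1462] [array([306.2, 230.9]), array([304.4, 229.5]), array([291.5, 219.3]), array([338.4, 216.2]), array([323.3, 205.4]), array([326.6, 198.1]), array([338.8, 206.6]), array([338.8, 216.4])]
-13.03991787232906 0.26000424734876115
-13.03991787232906 0.26000424734876115
[0.6146 0.1077 0.146 ] [array([304. , 232.7]), array([302.2, 231.3]), array([289.4, 221. ]), array([336.4, 217.8]), array([321.3, 206.9]), array([324.6, 199.6]), array([336.8, 208.2]), array([336.8, 218. ])]
-6.340676219362199 2.312626155341719
-6.340676219362199 2.312626155341719
```

View pics/sz14.png

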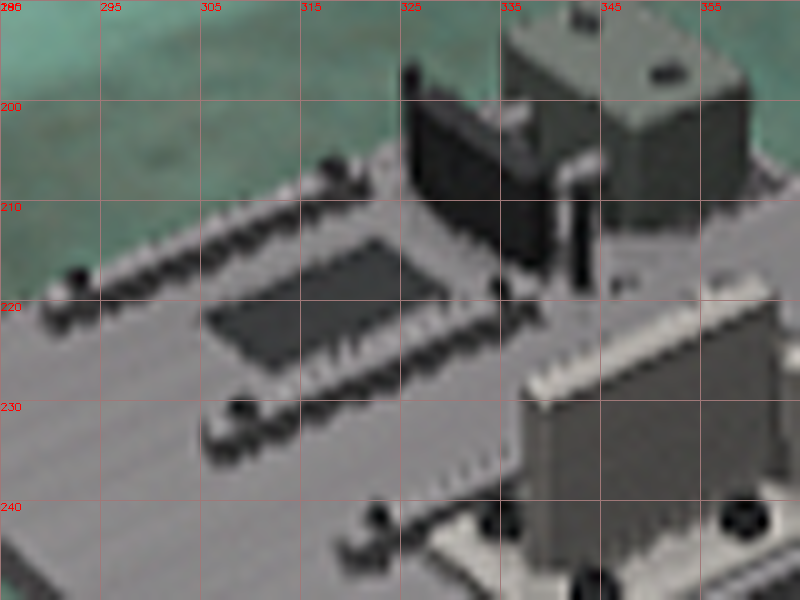

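```bash
cat > m3.py <<'E'
from fit import *
S='side'
o=[(S,(-50,25,20),(304.5,231.2)),(S,(-50,19,12),(306.3,235.8)),(S,(-50,75,12),(290,222.2)),(S,(30,19,12),(338.5,221.2)),(S,(30,75,12),(321.5,209)),
(S,(35,70,38.5),(325,195.8)),(S,(35,30,38.5),(339.3,206.5)),(S,(35,30,14.5),(339,217.3)),(S,(35,70,14.5),(325.3,207)),
(S,(-100,90,12),(268,230.5)),(S,(-100,-90,12),(322.3,275.3)),(S,(100,-90,12),(403.3,234.8))]
F=fit(o,[.62,.11,.146]);print(W(F,(0,50,12)))
E
python3 m3.py
```

```text
side (-50, 25, 20) [1.  0.1]
side (-50, 19, 12) [1.2 0.3]
side (-50, 75, 12) [0.8 0.9]
side (30, 19, 12) [ 0.8 -0.4]
side (30, 75, 12) [ 0.6 -0.2]
side (35, 70, 38.5) [0.3 2.5]
side (35, 30, 38.5) [-1.6  0.2]
side (35, 30, 14.5) [-1.3 -0.8]
side (35, 70, 14.5) [0.2 1. ]
side (-100, 90, 12) [-2.2 -1.4]
side (-100, -90, 12) [-0.6  0.2]
side (100, -90, 12) [-0.7 -2.2]
[0.6194 0.111  0.1606]
[np.float64(0.6113618877631223), np.float64(0.1603619843629936), np.float64(0.012)]
```

Request:
drive_tool:
  increments: "0 0 3 0; 0 0 3 0; 0 0 3 0; 0 0 2 0; 0 0 0 0"

```text
t: 12.2
eef_pos: [0.5986, 0.1573, 0.0018]
tcp_rot: [0.233, -3.132, 0.0]
contact_force: [-0.7, -0.6, -1.8]
opening: 0.0079
```

Request:
drive_tool:
  increments: "0 0 2 0; 0 0 2 0; 0 0 1 0; 0 0 0 0; 0 0 0 0"

```text
t: 12.62
eef_pos: [0.599, 0.1573, -0.0027]
tcp_rot: [0.232, -3.133, 0.0]
contact_force: [0.3, 1.1, -1.5]
opening: 0.0076
```

```bash
python3 go.py; python3 - <<'E'
from rig import imaging
import cv2
from h import *
for c in("side",):cv2.imwrite(f"pics/{c}11.png",imaging.snapshot(c)["img"][:,:,::-1])
a=cv2.imread("pics/side11.png");cv2.imwrite("pics/b.png",cv2.convertScaleAbs(a,alpha=1.8,beta=20))
zoom("pics/b.png","pics/sz15.png",(275,180,365,250),8)
E
```

```text
t 12.62 p [ 0.599   0.1573 -0.0027] ty angle 1.7189 tz [-2.e-04 -1.e-04 -1.e+00] F [ 0.33  1.06 -1.47] M [ 0.05  0.05 -0.04] open 0.0076 q [-0.64  0.46  0.4   1.76 -0.21  0.97  1.55]
```

View pics/sz15.png

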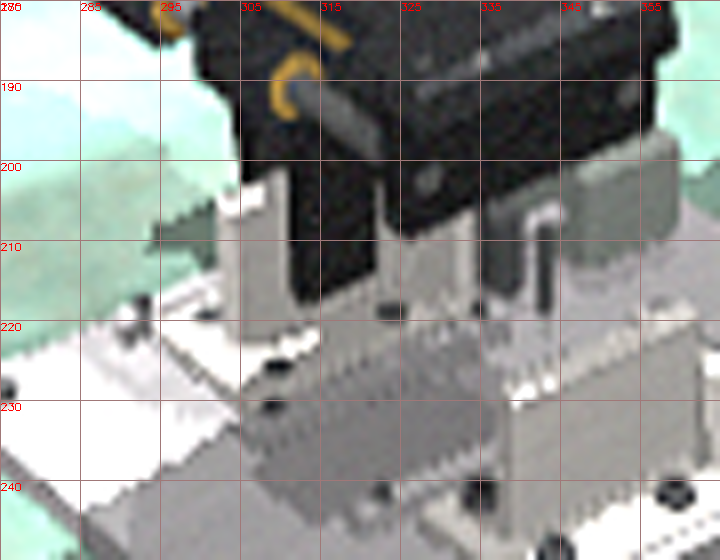

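Request:
drive_tool:
  increments: "0 0 1 0; 0 0 1 0; 0 0 0 0; 0 0 0 0"

```text
t: 13.0
eef_pos: [0.5989, 0.1574, -0.0047]
tcp_rot: [0.233, -3.133, 0.0]
contact_force: [-0.8, 0.1, -1.2]
opening: 0.0078
```

Request:
drive_tool:
  increments: "0 0 0.5 0; 0 0 0.5 0; 0 0 0 0; 0 0 0 0"

```text
t: 13.33
eef_pos: [0.5991, 0.1574, -0.0056]
tcp_rot: [-0.233, 3.133, 0.0]
contact_force: [0.1, 0.5, 0.5]
opening: 0.008
```

Request:
drive_tool:
  increments: "-1.5 0 0 0; -1.5 0 0 0; -1.5 0 0 0; -1.5 0 0 0; 0 0 0 0; 0 0 0 0"

```text
t: 13.83
eef_pos: [0.6055, 0.1583, -0.0055]
tcp_rot: [-0.232, 3.132, 0.0]
contact_force: [0.9, 0.8, 0.1]
opening: 0.0076
```

Request:
drive_tool:
  increments: "-1 0 0 0; -1 0 0 0; 0 0 0 0; 0 0 0 0"

```text
t: 14.17
eef_pos: [0.607, 0.1586, -0.0056]
tcp_rot: [-0.233, 3.133, 0.0]
contact_force: [-0.9, -0.1, 1.9]
opening: 0.008
```

Request:
drive_tool:
  increments: "-1 0 0 0; -1 0 0 0; 0 0 0 0; 0 0 0 0"

```text
t: 14.5
eef_pos: [0.6082, 0.1588, -0.0056]
tcp_rot: [0.232, -3.131, -0.0]
contact_force: [-6.1, -1.7, 6.8]
opening: 0.0077
```

Request:
drive_tool:
  increments: "0 0 -0.5 0; 0 0 0 0; 0 0 0 0"

```text
t: 14.75
eef_pos: [0.6081, 0.1588, -0.0055]
tcp_rot: [0.233, -3.131, 0.0]
contact_force: [-5.6, -0.7, 3.4]
opening: 0.0075
```

```bash
python3 go.py; python3 - <<'E'
from rig import imaging
import cv2
from h import *
for c in("side",):cv2.imwrite(f"pics/{c}12.png",imaging.snapshot(c)["img"][:,:,::-1])
a=cv2.imread("pics/side12.png");cv2.imwrite("pics/b.png",cv2.convertScaleAbs(a,alpha=2.0,beta=30))
zoom("pics/b.png","pics/sz16.png",(280,180,380,250),8)
E
```

```text
t 14.75 p [ 0.6081  0.1588 -0.0055] ty angle 1.719 tz [-1.5e-03 -3.0e-04 -1.0e+00] F [-5.59 -0.69  3.39] M [-0.05  1.17 -0.02] open 0.0075 q [-0.64  0.48  0.39  1.73 -0.21  0.98  1.56]
```

View pics/sz16.png

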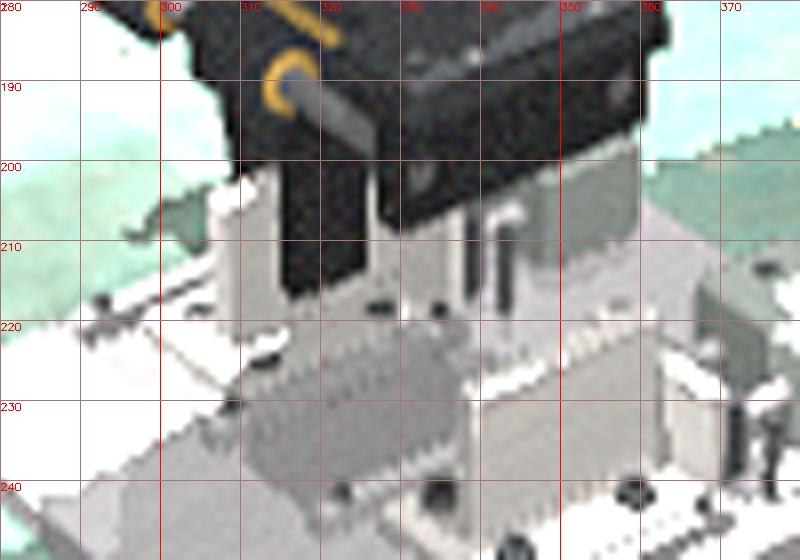

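Request:
drive_tool:
  increments: "-0.5 0 -0.3 0; -0.5 0 0 0; -0.5 0 0 0; -0.5 0 0 0; 0 0 0 0; 0 0 0 0"

```text
t: 15.3
eef_pos: [0.6104, 0.1591, -0.0053]
tcp_rot: [0.232, -3.132, 0.0]
contact_force: [-5.1, 0.3, -3.1]
opening: 0.0081
```

Request:
drive_tool:
  increments: "-0.5 0 -0.2 0; -0.5 0 0 0; -0.5 0 0 0; -0.5 0 0 0; 0 0 0 0; 0 0 0 0"

```text
t: 15.8
eef_pos: [0.6122, 0.1593, -0.0051]
tcp_rot: [0.232, -3.132, 0.0]
contact_force: [-5.5, -0.6, -2.8]
opening: 0.0078
```

```bash
python3 go.py
```

```text
t 15.8 p [ 0.6122  0.1593 -0.0051] ty angle 1.719 tz [-1.4e-03 -4.0e-04 -1.0e+00] F [-5.54 -0.62 -2.82] M [-0.08  1.39 -0.04] open 0.0078 q [-0.63  0.48  0.39  1.72 -0.22  0.98  1.56]
```

Request:
drive_tool:
  increments: "-0.5 0 0 0; -0.5 0 0 0; -0.5 0 0 0; -0.5 0 0 0; 0 0 0 0; 0 0 0 0"

```text
t: 16.3
eef_pos: [0.6139, 0.1596, -0.0051]
tcp_rot: [0.233, -3.131, 0.0]
contact_force: [-6.7, -0.8, -2.6]
opening: 0.0076
```

Request:
drive_tool:
  increments: "-0.5 0 0 0; -0.5 0 0 0; -0.5 0 0 0; -0.5 0 0 0; 0 0 0 0; 0 0 0 0"

```text
t: 16.8
eef_pos: [0.6157, 0.1598, -0.0051]
tcp_rot: [0.232, -3.131, 0.001]
contact_force: [-7.9, -0.7, -1.1]
opening: 0.0081
```

```bash
python3 go.py; python3 - <<'E'
from rig import imaging
import cv2
from h import *
for c in("side",):cv2.imwrite(f"pics/{c}13.png",imaging.snapshot(c)["img"][:,:,::-1])
a=cv2.imread("pics/side13.png");cv2.imwrite("pics/b.png",cv2.convertScaleAbs(a,alpha=2.0,beta=30))
zoom("pics/b.png","pics/sz17.png",(280,180,380,250),8)
E
```

```text
t 16.8 p [ 0.6157  0.1598 -0.0051] ty angle 1.719 tz [-2.3e-03 -5.0e-04 -1.0e+00] F [-7.95 -0.67 -1.08] M [-0.08  1.85 -0.06] open 0.0081 q [-0.63  0.49  0.39  1.71 -0.22  0.98  1.56]
```

View pics/sz17.png

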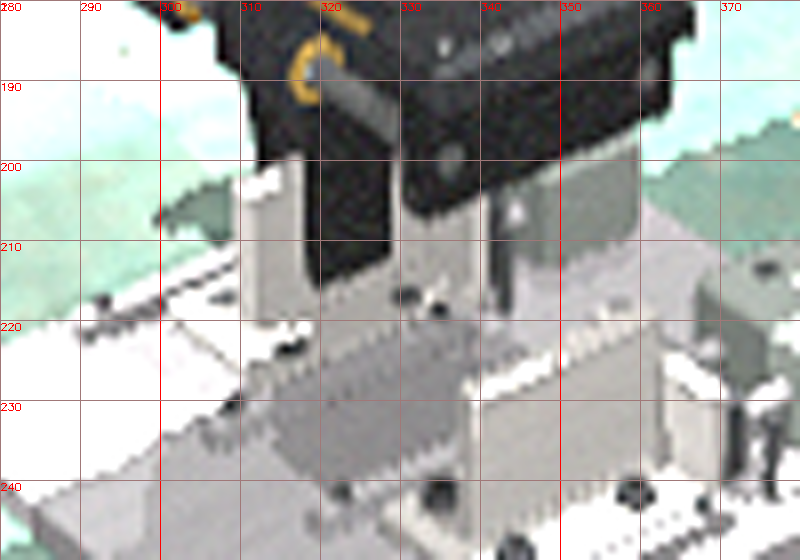

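Request:
drive_tool:
  increments: "-0.5 0 0 0; 0 0 0 0; 0 0 0 0; 0 0 0 0; 0 0 0 0; 0 0 0 0; 0 0 0 0; 0 0 0 0; 0 0 0 0; 0 0 0 0; 0 0 0 0; 0 0 0 0"

```text
t: 17.85
eef_pos: [0.6161, 0.1599, -0.0051]
tcp_rot: [0.232, -3.131, 0.0]
contact_force: [-8.0, 0.4, -1.8]
opening: 0.0078
```

Request:
drive_tool:
  increments: "0 0 0 0; 0 0 0 0; 0 0 0 0; 0 0 0 0; 0 0 0 0; 0 0 0 0; 0 0 0 0; 0 0 0 0; 0 0 0 0; 0 0 0 0; 0 0 0 0; 0 0 0 0"

```text
t: 18.85
eef_pos: [0.6161, 0.1599, -0.0051]
tcp_rot: [0.232, -3.131, 0.0]
contact_force: [-8.0, -0.8, -0.8]
opening: 0.0076
```

Request:
drive_tool:
  increments: "0 0 0 0; 0 0 0 0; 0 0 0 0; 0 0 0 0; 0 0 0 0; 0 0 0 0; 0 0 0 0; 0 0 0 0; 0 0 0 0; 0 0 0 0; 0 0 0 0; 0 0 0 0"

```text
t: 19.85
eef_pos: [0.6161, 0.1599, -0.0051]
tcp_rot: [0.232, -3.131, 0.001]
contact_force: [-8.4, -1.1, -1.4]
opening: 0.0077
```

```bash
python3 go.py; python3 - <<'E'
from rig import imaging
import cv2
from h import *
for c in("side",):cv2.imwrite(f"pics/{c}14.png",imaging.snapshot(c)["img"][:,:,::-1])
a=cv2.imread("pics/side14.png");cv2.imwrite("pics/b.png",cv2.convertScaleAbs(a,alpha=2.0,beta=30))
zoom("pics/b.png","pics/sz18.png",(280,180,380,250),8)
E
python3 go.py
```

```text
t 19.85 p [ 0.6161  0.1599 -0.0051] ty angle 1.719 tz [-2.4e-03 -5.0e-04 -1.0e+00] F [-8.44 -1.12 -1.35] M [-0.14  1.87 -0.02] open 0.0077 q [-0.63  0.49  0.39  1.71 -0.22  0.99  1.56]
t 19.9 p [ 0.616   0.1599 -0.0051] ty angle 1.719 tz [-2.5e-03 -5.0e-04 -1.0e+00] F [-8.77 -0.15 -0.32] M [-0.12  1.85 -0.05] open 0.008 q [-0.63  0.49  0.39  1.71 -0.22  0.99  1.56]
```

View pics/sz18.png

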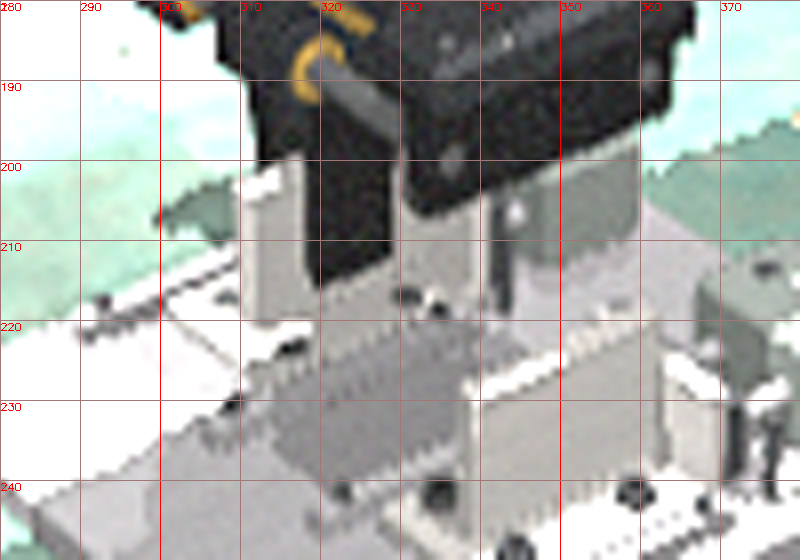

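View pics/side14.png

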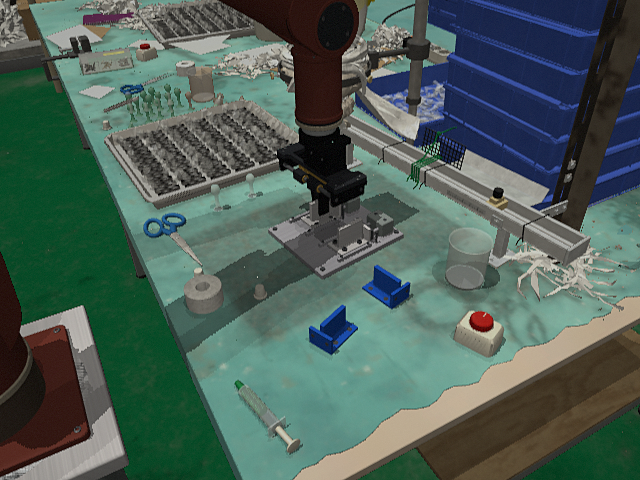

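```bash
python3 -c "
from rig import sign_off
print(sign_off())"
```

```text
the job is handed in; nothing more can be done
None
```

The loose aluminium bracket is flat in the free left bay with its flange pressed against the stop. The arm is still gripping it by the rib. I handed the job in at about 20 s; it gave no verdict.

**Push:** over the last 3 s the tool's reported position did not change. The wrist force along the bay was 7.8–8.7 N, which by the spring figures means the stop is about 7–8 mm back. The side view shows the flange face about level with the index pin. I did not measure the stop's travel or its contact force directly.

**Grip and tilt:** the jaw reads about 8 mm, the rib's thickness. The tool is within about 3 mrad of vertical, and its yaw matches the fixture's to within 0.015 rad.

**Bystanders:** I planned the path clear of the fitted bracket, and no unexpected wrist force showed at the end of any move. In the last side view it, the timer, the glass inserts and the plug look where they were. I did not measure them again.

**Checks that disagreed:**
- **Tool height:** the reported height was about 28 mm lower than the pictures showed. I lowered past zero in small steps with no contact, and the pictures confirmed the offset, so I set heights from contact and the pictures.
- **Camera positions:** the two cameras, and my different fits, disagreed by up to about 5 mm across the bay. The bracket went down between the rails without touching them, so it should be within 3 mm of the centre line.
- **Deck contact:** I raised the bracket up to about 0.5 mm to take pressure off the deck, so it may sit a fraction of a millimetre above it.

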